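# Bring the polishing spindle back into service

## Task

The wheel on the polishing spindle has been changed: make it ready and start it, with the closed fingers. First press the raised steel paddle latch beside the wheel guard down flat, then press the end of the extractor rocker that carries the straight bar fully down so that it is on, and last press the long oblong start key on the pendant fully in and let it spring back. Leave alone the square or the round mushroom keys, do not press the start key early, and do not lift or shove the pendant or any of the loose things about it.

Things in the scene. Friction and masses are not known exactly. Their poses are not given: they have to be found in the camera images.
- head: polishing spindle head, bolted to a steel base plate 240 x 440 mm (12 mm thick); green finned motor, guard (top 161 mm high, its face 22 mm toward +y of the origin) and dark wheel. Fixed for the run. Origin: on the bench, on the plate's underside, in line with the wheel; x across the plate (points away from the robot at yaw 0), y along the spindle axis from motor to wheel, z up. The latch post stands at y = +130 mm.
- latch (a joint): steel paddle latch, 64 x 40 x 8 mm, on top of a post 50 x 44 mm. It is hinged at its +x end (head frame) on an axis along y, 92 mm above the bench, and its free end stands up on the -x side. 0 = fully raised (34 degrees above level), 0.6 = flat and level, its stop, with its top 96 mm above the bench. Stiff hinge: it stays where it is left; it takes about 3 N at latch_press to move.
- latch_press (a point): point on the paddle's upper face, 48 mm from the hinge (16 mm from the free end), middle of its width; moves with the paddle: it drops about 27 mm and moves about 11 mm toward -x of the head in going from fully raised to flat. Its axes equal the head's when the joint reads 0.
- switchbox: dust extractor's grey switch box, 150 (x) x 180 (y) x 60 (z) mm, fixed for the run. Origin: centre of its underside on the bench; x points away from the robot at yaw 0. The rocker is at y = +45 mm on its top; a bar of polishing compound lies on the other half.
- rocker (a joint): black rocker plate, 70 mm long (along the box's x), 40 mm wide, 8 mm thick, pivoting about its middle (axis along the box's y, 74.5 mm above the bench). 0 = off: its +x end, which carries the straight white bar, stands up and the -x end with the ring is down. 0.5 rad = on, at its stop: the bar end is down. It stays where it is left; about 2 N at rocker_on moves it.
- rocker_on (a point): point on the rocker's upper face on the bar, 24 mm from the pivot toward +x of the box, middle of its width; 84 mm above the bench when off, dropping about 12 mm when on. Its axes equal the box's when the joint reads 0.
- pendant: loose black control pendant, 84 (x) x 210 (y) x 44 (z) mm, 0.95 kg, lying flat on the bench, keys up. Origin: centre of its underside. Along its y: oblong start key at +68 mm, square jog key at +2 mm, round mushroom stop key at -64 mm; all of the same white plastic.
- start_key (a joint): oblong start key, 56 mm (pendant x) x 28 mm (pendant y), the largest of the three. 0 = out, 0.006 m = fully pressed in; springs back. Starts to move at 1.5 N, about 5 N fully in.
- start_key_top (a point): centre of the start key's top face, 58 mm above the bench when out; moves with the key.
- jog_key (a joint): square jog key, 26 x 26 mm; 0 = out, 0.006 m = in. To be left alone.
- stop_key (a joint): round mushroom stop key, 38 mm across, its top 66 mm above the bench; 0 = out, 0.006 m = in. To be left alone.
- compound_bar: loose reddish-brown bar of polishing compound, 100 x 34 x 30 mm, on top of the switch box about 55 mm to -y of its middle; origin at the centre of its underside. Leave alone.
- collar: loose steel collar, 38 mm across, 20 mm high, on the head's base plate in front of the latch post; origin under its centre. Leave alone.
- wrench: loose wrench, 200 mm, lying behind; leave alone.
- spare_wheel: loose grey disc, 110 mm across, 25 mm high, lying behind; leave alone.
- tin: loose tin, 66 mm across, 90 mm high, standing behind; leave alone.
- brush: loose brush, 200 mm, lying in front near the robot; leave alone.
- fitting: loose brass fitting, 44 mm across, 52 mm high, standing in front near the robot; leave alone.
Not all that is in view belongs to the job. What is shaped like the switchbox but pink or yellow is not meant.

How it is judged (in metres and radians):
On the way, in this order (a step that is already met when the one before it is completed fails the run):
1. the paddle latch is pressed down flat (value of joint latch above 0.5 rad), for 0.1 s.
2. the extractor rocker is pressed on (value of joint rocker above 0.42 rad), for 0.1 s.
3. the start key is pressed fully in, with latch and rocker already set (value of joint latch above 0.5 rad and value of joint rocker above 0.42 rad and value of joint start_key above 0.0045 m), for 0.05 s.
At the end, for the whole second after the job is handed in: the latch lies flat (joint over 0.5 of 0.6 rad), the rocker is on (over 0.42 of 0.5 rad), all three keys are out again (under 1.5 mm), the pendant lies flat and at rest within 30 mm of where it was, and every loose bystander is within 25 mm of where it was (value of joint latch above 0.5 rad and value of joint rocker above 0.42 rad and value of joint each of start_key, jog_key, stop_key below 0.0015 m and height (world z) of pendant below 0.008 m and distance of pendant from where it was at the start of the episode below 0.03 m and angle between pendant's own z axis and vertical below 0.1 rad and linear speed of pendant below 0.02 m/s and distance of each of compound_bar, collar, wrench, spare_wheel, tin, brush, fitting from where it was at the start of the episode below 0.025 m); the robot touches nothing.
It fails at once if the start key was pressed before the latch was flat and the rocker on (value of joint start_key above 0.003 m and not (value of joint latch above 0.5 rad and value of joint rocker above 0.42 rad)).
It fails at once if the square or the mushroom key was pressed (value of joint any of jog_key, stop_key above 0.003 m).
It fails at once if the pendant was lifted, tipped or shoved (height (world z) of pendant above 0.008 m or distance of pendant from where it was at the start of the episode above 0.03 m or angle between pendant's own z axis and vertical above 0.12 rad).
It fails at once if a loose bystander was moved or lifted (distance of any of compound_bar, collar, wrench, spare_wheel, tin, brush, fitting from where it was at the start of the episode above 0.025 m).
It also fails if it takes over 53 s, if anything falls off the work surface, if the arm or the gripper's body presses on something with over 40 N, if the wrist force passes 120 N, or if a joint passes its speed limit or range.

## Robot

A 6-joint arm with a two-finger parallel gripper is mounted at the origin on the work surface. World frame = base frame: x ahead of the robot, y to its left, z up, the work surface at z = 0. Lengths are in mm, angles in rad, forces in N, time in s.
With the tool pointing down it reaches from about 375 to 925 mm from the base axis. Payload 5.7 kg.
Tool frame: the origin (TCP) lies at the very end of the fingers, on their centre line; the grasp point (between the pads) lies 19 mm behind it (arm.grip_point_offset is the distance from the TCP to the grasp point, in mm); y points along the fingers, x is the direction in which the jaws open and shut, and the axes are right-handed (so a half turn about y gives the same grasp; the last joint's range is limited). The gripper opens to 85 mm and grips with 20 to 120 N. Pads are 22 mm wide; open, the fingers measure 114 mm over their backs; the gripper's body (76 mm by 85 mm) begins 54 mm behind the grasp point. The pads swing forward as they close: fully open they stand 13 mm farther back than shut.
Start: joints at [1.157, 0.359, 1.51, -0, 1.272, -0.115], TCP at [176.617, 573.384, 231.267] pointing down, gripper open.
Joint ranges: [-2.97, 2.97], [-1.01, 2.36], [0.21, 2.38], [-0.96, 4.11], [0.2, 2.71], [-2.98, 2.98]. Speed limits (rad/s): [2.39, 2.39, 3.14, 3.14, 3.14, 3.14].

## Interface

Orientations are given as a unit quaternion [x, y, z, w].
In Python, from plant import status, vision, ticket, arm gives the robot as it stands.
- The arm moves only by the shell command python3 -m inch 'ROWS' [FORCE]. ROWS is JSON, a list of rows, each a list of 5 numbers: the shift along the world's x, y, z in cm, then the turn about the world's z in rad, then the opening, from 0 (shut) to 1 (fully open). In form: [[dx, dy, dz, twist, claw], ...]. A call has 1 to 20 rows; each row is the pose to reach, as a shift and turn from the pose commanded when the call began; what a row does not reach only later rows make up. A row lasts 1/10 s, in which the tool goes at most 50 mm and 8.59 degrees, less where a joint would pass 70% of its speed; a pose out of reach is approached as far as the arm can. A call with a gripper value outside its range is refused whole. The fingers move at their own pace and stop on an object; FORCE is the grip in N (left out, the last holds). Time passes only in rows, so rows that repeat a pose let the fingers close. It gives the time, the measured TCP pose, the force and the opening at its end, in the units of the state.
- status.get_obs(): the state, without advancing time (a new reading comes with each control period).
- vision.read_camera(name): name is "scene" or "top" or "wrist"; returns a dict with "frame" (384x512x3 uint8, red, green, blue), "depth" (384x512 float32, mm along the optical axis (not along the pixel's ray), 0 where there is no reading), "fx", "fy", "cx", "cy" (pixels), "extrinsics" (4x4, takes a point from world to camera coordinates). Camera axes: x right, y up, looking along -z (the intrinsics and any distortion apply to the point x, -y, -z); pixel columns grow to the right and rows downward; lengths in mm; the calibration is good to about 2 mm. A picture is of the moment at which its call begins.
- ticket.finish_job(): hands the job in, once; it reports no verdict.
The state is a dict: "time_s": time; "qpos": joint angles; "qvel": joint speeds; "effort": joint torques, N m; "position": TCP position; "tool_rot": TCP orientation; "contact_force": force on the tool from outside, world axes, zero at the start; "wrist_torque": the same for the moment, N m; "width": opening from 0.0 (shut) to 1.0 (fully open).
Only numpy, scipy, OpenCV 4.12 (cv2) and the standard library are available. Lean on these libraries where they do the work, as an engineer would, in place of code of your own. Each camera call takes 0.05 s, during which the arm holds its last target. There are 200 camera calls.

## Working session

There is one attempt and no reset: what is moved stays moved. The work goes in short steps, Python scripts to look and compute and a shell command to move; the robot and the scene stay as the last step left them, time stands still between calls to the robot, and variables do not carry over. Pictures are saved under pics/ and viewed, on a budget of 10 in all, crops included, one or two more only if the job needs it, and the job is handed in when it is done.

```bash
mkdir -p pics
cat > h.py <<'E'
import numpy as np, cv2
from plant import status, vision, ticket, arm
def cam(n):
    c=vision.read_camera(n); np.savez(''+n+'.npz',**c); return c
def pt(c,u,v,d=None):
    """pixel -> world by depth"""
    d=c['depth'][int(round(v)),int(round(u))] if d is None else d
    p=np.array([(u-c['cx'])/c['fx']*d,-(v-c['cy'])/c['fy']*d,-d,1])
    return (np.linalg.inv(c['extrinsics'])@p)[:3]
def cloud(c):
    v,u=np.mgrid[0:384,0:512]; d=c['depth']
    P=np.stack([(u-c['cx'])/c['fx']*d,-(v-c['cy'])/c['fy']*d,-d,np.ones_like(d)],-1)
    return (P@np.linalg.inv(c['extrinsics']).T)[...,:3]
def ray(c,u,v,z):
    a=pt(c,u,v,1000.); o=np.linalg.inv(c['extrinsics'])[:3,3]
    return o+(a-o)*(z-o[2])/(a[2]-o[2])
E
python3 - <<'E'
from h import *
for n in('top','scene'):
    c=cam(n); f=cv2.cvtColor(c['frame'],cv2.COLOR_RGB2BGR)
    cv2.imwrite(f'pics/{n}0.png',cv2.resize(f,(800,600),interpolation=cv2.INTER_CUBIC))
    print(n,c['fx'],c['cx'],c['cy'],np.linalg.inv(c['extrinsics'])[:3].round(2).tolist(),c['depth'].min(),c['depth'].max(),[k for k in c])
print(status.get_obs())
E
```

```text
top 371.25574175060433 253.67213205882962 193.01593690386557 [[-0.01, 0.98, -0.18, 296.12], [-1.0, -0.0, 0.03, 23.36], [0.03, 0.18, 0.98, 1224.99]] 0.0 2284.1597 ['frame', 'depth', 'fx', 'fy', 'cx', 'cy', 'extrinsics']
scene 402.5532900928346 256.8884610100078 194.40921263481064 [[0.65, -0.57, 0.5, 1120.93], [0.76, 0.49, -0.43, -500.91], [0.0, 0.66, 0.75, 1016.07]] 0.0 3494.8267 ['frame', 'depth', 'fx', 'fy', 'cx', 'cy', 'extrinsics']
{'time_s': 0.1, 'qpos': array([ 1.15687592e+00,  3.59467348e-01,  1.51136472e+00,  3.63199066e-05,
        1.27253875e+00, -1.15120862e-01]), 'qvel': array([-8.90280020e-05, -1.99647475e-03, -3.00222338e-03, -1.56065879e-03,
        1.16063278e-03, -1.05123194e-03]), 'effort': array([ 9.65806757e-04, -5.28648627e+01, -2.79353392e+01,  6.94130586e-05,
        4.93613901e-03, -4.67474490e-05]), 'position': array([176.36775581, 572.81359454, 230.50178687]), 'tool_rot': array([ 0.56915684,  0.41945337, -0.42055619, -0.56855242]), 'contact_force': array([0.52159671, 0.58729208, 0.25780728]), 'wrist_torque': array([-0.02729595,  0.0034612 , -0.02059124]), 'width': 1.002020253419025}
```

View pics/top0.png

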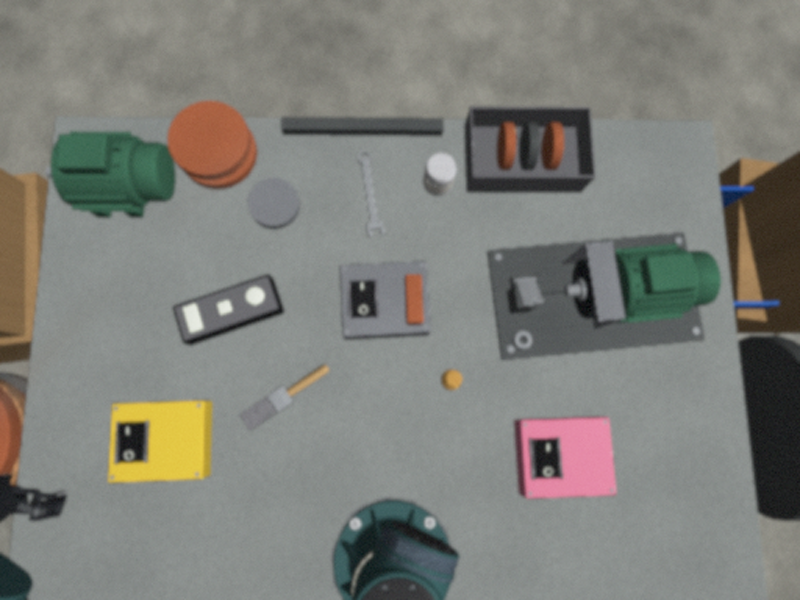

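View pics/scene0.png

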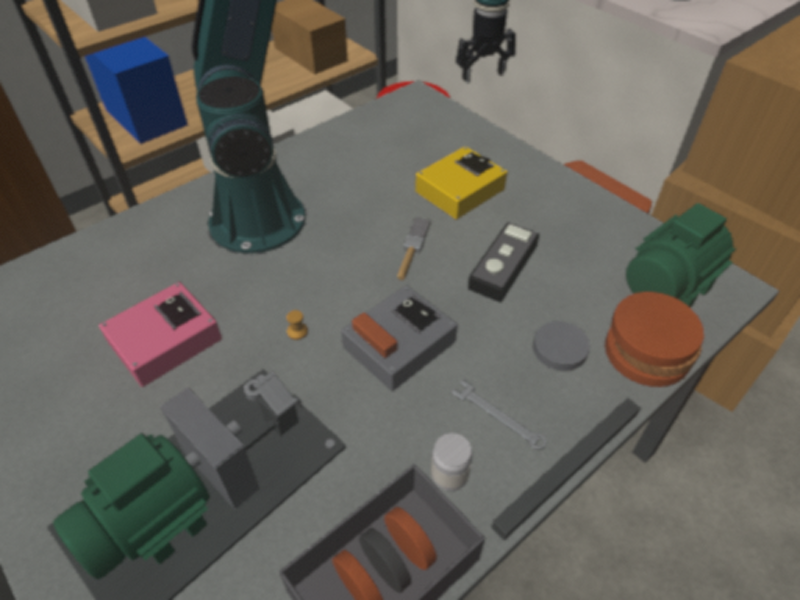

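In the top view (800x600), the things that could be mistaken for the targets are:
- **Rocker:** grey box at (363,298) is the one I want. Yellow (132,440) and pink (547,457) are decoys.
- **Keys:** the oblong key at (193,318) is start. The square one at (224,307) is jog and the round one at (256,296) is stop.
- **Latch:** the paddle on the post at (527,291). The guard is at (605,283) and the collar at (523,340).

Next I measure these from mask and depth.

Run:
```python
from h import *
c=dict(np.load('top.npz')); W=cloud(c); f=c['frame'].astype(int); k=.64
def box(u0,u1,v0,v1):
    m=np.zeros((384,512),bool); m[int(v0*k):int(v1*k),int(u0*k):int(u1*k)]=1; return m
mx=f.max(2);mn=f.min(2)
# keys
m=box(165,290,265,350)&(mn>150)
n,l,s,ce=cv2.connectedComponentsWithStats(m.astype(np.uint8))
for i in range(1,n):
    if s[i,4]>20:
        z=np.median(W[l==i][:,2]); r=cv2.minAreaRect(np.argwhere(l==i)[:,::-1].astype(np.float32))
        print('key',s[i,4],ce[i].round(1),z.round(1),ray(c,*ce[i],58).round(1),np.median(W[l==i],0).round(1),r)
# rocker
m=box(345,382,270,325)&(mx<60); p=np.argwhere(m)[:,::-1]
r=cv2.minAreaRect(p.astype(np.float32)); print('rock',r,ray(c,*r[0],75).round(1))
for b in cv2.boxPoints(r): print('  corner',ray(c,*b,75).round(1))
# box top
m=box(335,435,255,345)&(abs(W[...,2]-60)<5); r=cv2.minAreaRect(W[m][:,:2].astype(np.float32)); print('boxtop',r)
# paddle
m=box(505,550,265,320)&(W[...,2]>80)&(W[...,2]<150); q=W[m]; print('pad',len(q),q.min(0).round(1),q.max(0).round(1),cv2.minAreaRect(q[:,:2].astype(np.float32)))
# plate
m=box(480,720,225,365)&(abs(W[...,2]-12)<4);r=cv2.minAreaRect(W[m][:,:2].astype(np.float32));print('plate',r,cv2.boxPoints(r).round(0).tolist())
m=box(585,625,235,325)&(abs(W[...,2]-161)<8);r=cv2.minAreaRect(W[m][:,:2].astype(np.float32));print('guard',r,cv2.boxPoints(r).round(0).tolist())
m=box(165,290,265,350)&(abs(W[...,2]-44)<5);r=cv2.minAreaRect(W[m][:,:2].astype(np.float32));print('pendant',r,cv2.boxPoints(r).round(0).tolist())
a=f[int(230*k):int(350*k),int(160*k):int(300*k)];b=f[int(230*k):int(350*k),int(330*k):int(440*k)];d=f[int(230*k):int(350*k),int(490*k):int(640*k)]
im=np.hstack([a,b,d]).astype(np.uint8)[...,::-1]; cv2.imwrite('pics/crop.png',cv2.resize(im,(796,int(796*im.shape[0]/im.shape[1])),interpolation=cv2.INTER_CUBIC))
```

```text
key 123 [162.9 188.9] 65.9 [525.4 275.3  58. ] [523.6 273.6  65.9] ((163.00001525878906, 189.00001525878906), (11.31370735168457, 11.31370735168457), 45.0)
key 76 [143.4 196.3] 57.3 [501.9 335.9  58. ] [502.7 336.6  57.3] ((143.40000915527344, 196.1999969482422), (8.22192096710205, 8.854375839233398), 71.56504821777344)
key 178 [123.2 203.1] 58.1 [480.5 398.2  58. ] [480.6 397.9  58.1] ((123.20001220703125, 203.10000610351562), (18.024978637695312, 9.803059577941895), 71.56504821777344)
rock ((232.0, 190.5), (21.0, 14.0), 90.0) [516.2  55.5  75. ]
  corner [550.1  77.6  75. ]
  corner [550.   33.4  75. ]
  corner [482.6  33.5  75. ]
  corner [482.8  77.3  75. ]
boxtop ((517.5220947265625, 11.887733459472656), (150.38368225097656, 180.19528198242188), 2.585998773574829)
pad 327 [ 491.1 -296.1   80.8] [ 557.8 -242.7  132.1] ((523.3115844726562, -271.69464111328125), (65.01531219482422, 52.5384407043457), 5.351569175720215)
plate ((545.6486206054688, -429.37933349609375), (279.5610656738281, 468.3049621582031), 3.293853282928467) [[393.0, -204.0], [420.0, -671.0], [699.0, -655.0], [672.0, -188.0]]
guard ((530.6261596679688, -405.802978515625), (151.51412963867188, 55.033382415771484), 5.339188098907471) [[453.0, -385.0], [458.0, -440.0], [609.0, -426.0], [603.0, -371.0]]
pendant ((501.379638671875, 335.38897705078125), (84.51924896240234, 209.2314910888672), 19.4008846282959) [[427.0, 420.0], [496.0, 223.0], [576.0, 251.0], [506.0, 448.0]]
```

View pics/crop.png

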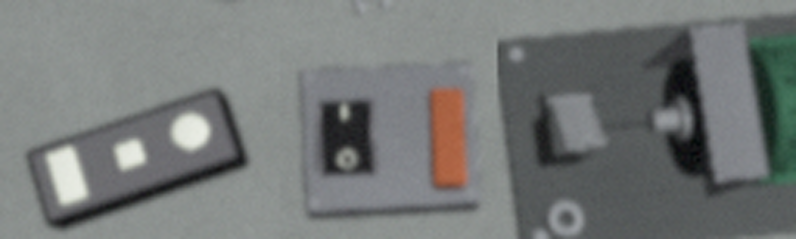

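The crop agrees with my choice: start key is the left oblong, the bar end of the rocker points up (+x), and the paddle stands on the post clear of the guard. Next I measure the paddle's profile.

Run:
```python
from h import *
from scipy.spatial.transform import Rotation as R
c=dict(np.load('top.npz')); W=cloud(c); a=np.radians(5.35)
o=np.array([530,-400.]); ex=np.array([np.cos(a),np.sin(a)]); ey=np.array([-ex[1],ex[0]])
q=W.reshape(-1,3); d=q[:,:2]-o; X=d@ex; Y=d@ey
for x in range(-50,60,5):
    m=(abs(X-x)<2.5)&(abs(Y-130)<12)&(q[:,2]>5); print(x,q[m,2].max().round(1) if m.any() else None,np.median(q[m,2]).round(1) if m.any() else None)
m=(abs(Y-130)<45)&(abs(X)<50)&(q[:,2]>95); print('Yrange',np.percentile(Y[m],[2,98]),'X',np.percentile(X[m],[2,98]))
s=status.get_obs(); print(R.from_quat(s['tool_rot']).as_matrix().round(3))
```

```text
-50 16.4 13.2
-45 19.4 13.4
-40 16.2 12.4
-35 19.9 14.0
-30 17.6 12.1
-25 130.4 76.2
-20 129.4 126.3
-15 127.3 121.6
-10 122.1 120.8
-5 120.0 116.3
0 120.5 114.7
5 114.3 111.3
10 109.8 107.4
15 112.1 107.6
20 107.0 103.2
25 104.8 99.3
30 100.9 99.5
35 99.6 94.3
40 14.8 14.5
45 12.7 12.2
50 15.3 14.2
55 15.3 9.3
Yrange [105.72346756 152.04844605] X [-26.27807585  33.63085324]
[[ 0.294 -0.001 -0.956]
 [ 0.956 -0.002  0.294]
 [-0.002 -1.     0.   ]]
```

```bash
python3 -m inch '[[4,-3,0,0,0],[8,-6,0,0,0],[12,-9,0,0,0],[16,-12,0,0,0],[20,-15,0,0,0],[24,-18,0,0,0],[28,-21,0,0,0],[30,-26,0,0,0],[31,-31,0,0,0],[31,-36,0,0,0],[31,-41,0,0,0],[31,-46,0,0,0],[31,-51,0,0,0],[31,-56,0,0,0],[31,-61,0,0,0],[31,-66,0,0,0],[31,-70,0,0,0],[31,-70,0,0,0],[31,-70,0,0,0],[31,-70,0,0,0]]'
```

```text
time_s: 2.1
position: [486.1, -125.5, 230.9]
tool_rot: [-0.568, -0.42, 0.42, 0.569]
contact_force: [-0.1, -0.2, -0.2]
width: -0.003
```

```bash
python3 -m inch '[[0.5,-4,-1,0,0],[1,-8,-3,0,0],[1.5,-12,-5,0,0],[1.8,-14.6,-8,0,0],[1.8,-14.6,-8,0,0],[1.8,-14.6,-8,0,0],[1.8,-14.6,-9,0,0],[1.8,-14.6,-9.5,0,0],[1.8,-14.6,-10,0,0],[1.8,-14.6,-10.5,0,0],[1.8,-14.6,-11,0,0],[1.8,-14.6,-11.5,0,0],[1.8,-14.6,-12,0,0],[1.8,-14.6,-12,0,0]]'
python3 - <<'E'
from h import *
c=cam('scene'); f=cv2.cvtColor(c['frame'],cv2.COLOR_RGB2BGR)[180:320,60:240]
cv2.imwrite('pics/l1.png',cv2.resize(f,None,fx=4,fy=4,interpolation=cv2.INTER_CUBIC))
E
```

```text
time_s: 3.5
position: [504.5, -272.7, 110.6]
tool_rot: [-0.569, -0.42, 0.42, 0.569]
contact_force: [-1.3, -0.3, 0.7]
width: 0.002
```

View pics/l1.png

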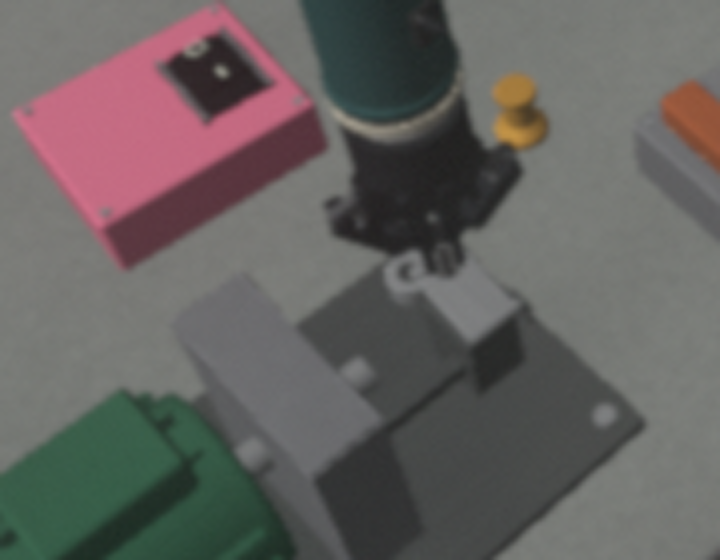

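The fingertips (445,260) are on the paddle near its free end, and it is already partly down. I keep pressing.

```bash
python3 -m inch '[[0,0,-0.4,0,0],[0,0,-0.8,0,0],[0,0,-1.1,0,0],[0,0,-1.3,0,0],[0,0,-1.5,0,0],[0,0,-1.6,0,0],[0,0,-1.6,0,0],[0,0,-1.6,0,0]]'
```

```text
time_s: 4.35
position: [504.4, -272.6, 95.8]
tool_rot: [-0.569, -0.42, 0.42, 0.569]
contact_force: [-2.9, -0.9, 8.7]
width: 0.001
```

```bash
python3 -m inch '[[0,0,-0.1,0,0],[0,0,-0.2,0,0],[0,0,-0.2,0,0]]'; python3 -m inch '[[0,0,3,0,0],[0,0,7,0,0],[0,3,11,0,0],[0,7,11,0,0],[0,7,11,0,0]]'
python3 - <<'E'
from h import *
c=cam('top'); W=cloud(c); a=np.radians(5.35)
o=np.array([530,-400.]); ex=np.array([np.cos(a),np.sin(a)]); ey=np.array([-ex[1],ex[0]])
q=W.reshape(-1,3); d=q[:,:2]-o; X=d@ex; Y=d@ey
for x in range(-35,40,10):
    m=(abs(X-x)<4)&(abs(Y-122)<10)&(q[:,2]>5); print(x,np.median(q[m,2]).round(1))
E
```

```text
time_s: 4.65
position: [504.4, -272.7, 95.5]
tool_rot: [0.569, 0.42, -0.42, -0.569]
contact_force: [-7.3, 1.9, 22.2]
width: 0.002
time_s: 5.15
position: [504.6, -198.8, 204.4]
tool_rot: [-0.568, -0.421, 0.42, 0.569]
contact_force: [-1.3, 0.3, -0.2]
width: 0.0
-35 14.8
-25 94.7
-15 96.1
-5 96.3
5 nan
15 nan
25 nan
35 nan
  return _methods._mean(a, axis=axis, dtype=dtype,
  ret = ret.dtype.type(ret / rcount)
```

The latch is flat: the paddle depth reads 96 mm along its length. Now the rocker's bar end, target (543, 57).

```bash
python3 -m inch '[[0.8,5,0,0,0],[1.6,10,0,0,0],[2.4,15,0,0,0],[3.2,20,0,0,0],[3.8,25.6,0,0,0],[3.8,25.6,-3,0,0],[3.8,25.6,-7,0,0],[3.8,25.6,-10,0,0],[3.8,25.6,-10,0,0]]'
python3 - <<'E'
from h import *
c=cam('scene'); f=cv2.cvtColor(c['frame'],cv2.COLOR_RGB2BGR)[160:260,190:330]
cv2.imwrite('pics/r1.png',cv2.resize(f,None,fx=5,fy=5,interpolation=cv2.INTER_CUBIC))
E
```

```text
time_s: 6.1
position: [539.1, 53.1, 98.9]
tool_rot: [-0.567, -0.417, 0.423, 0.571]
contact_force: [-0.6, -0.1, 0.8]
width: 0.003
```

View pics/r1.png

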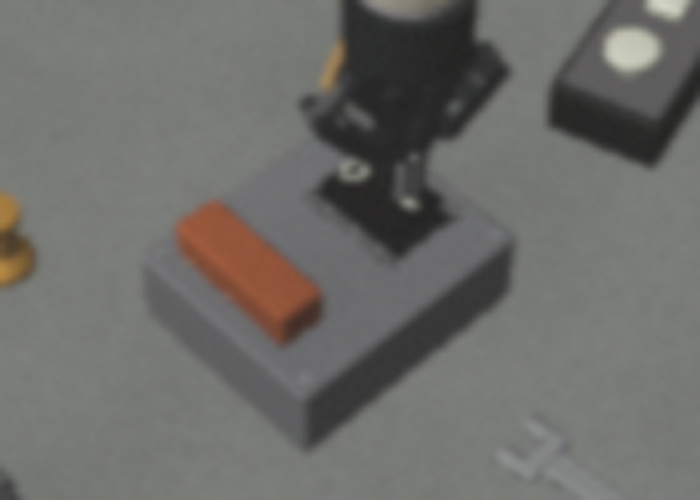

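The fingertips (408,190) stand just above the white bar, as wanted, so I press.

```bash
python3 -m inch '[[0,0,0,0,0],[0,0,-0.5,0,0],[0,0,-1,0,0],[0,0,-1.5,0,0],[0,0,-2,0,0],[0,0,-2.4,0,0],[0,0,-2.7,0,0],[0,0,-2.8,0,0],[0,0,-2.8,0,0]]'
```

```text
time_s: 7.05
position: [543.2, 53.4, 75.4]
tool_rot: [0.569, 0.42, -0.42, -0.569]
contact_force: [2.1, -0.6, 2.5]
width: 0.003
```

```bash
python3 -m inch '[[0,0,-0.15,0,0],[0,0,-0.3,0,0],[0,0,-0.3,0,0]]'
```

```text
time_s: 7.35
position: [543.4, 53.4, 73.6]
tool_rot: [0.569, 0.42, -0.42, -0.568]
contact_force: [0.2, -0.2, 13.3]
width: -0.002
```

```bash
python3 -m inch '[[0,0,-0.1,0,0],[0,0,-0.15,0,0],[0,0,-0.15,0,0]]'; python3 -m inch '[[0,0,3,0,0],[0,0,6,0,0],[0,4,8,0,0],[-1,9,8,0,0],[-2,14,8,0,0],[-3,18,8,0,0],[-3,18,8,0,0],[-3,18,8,0,0]]'
python3 - <<'E'
from h import *
c=cam('top'); W=cloud(c); q=W.reshape(-1,3); a=np.radians(2.6)
ex=np.array([np.cos(a),np.sin(a)]); ey=np.array([-ex[1],ex[0]]); d=q[:,:2]-[515.8,56.2]
for x in range(-30,31,10):
    m=(abs(d@ex-x)<5)&(abs(d@ey)<14); print(x,np.median(q[m,2]).round(1))
f=c['frame'][...,::-1][150:230,80:300]; cv2.imwrite('pics/t2.png',cv2.resize(f,None,fx=3.5,fy=3.5,interpolation=cv2.INTER_CUBIC))
E
```

```text
time_s: 7.65
position: [543.4, 53.3, 73.2]
tool_rot: [0.569, 0.421, -0.42, -0.568]
contact_force: [-3.0, -0.5, 24.1]
width: 0.001
time_s: 8.45
position: [511.1, 233.8, 150.1]
tool_rot: [-0.568, -0.42, 0.422, 0.568]
contact_force: [0.3, 0.3, -0.8]
width: 0.001
-30 86.1
-20 84.3
-10 82.0
0 78.5
10 77.1
20 73.4
30 70.9
```

View pics/t2.png

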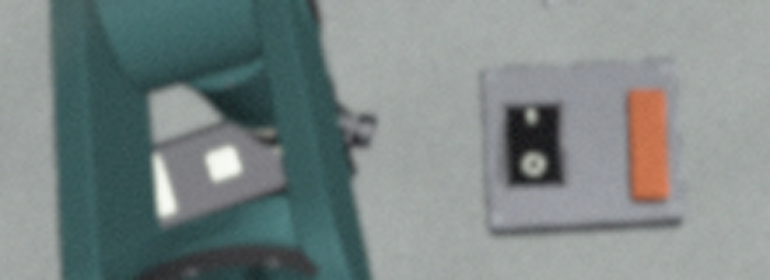

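The rocker is on: its depth slope is -0.25 rad with the bar end at 71 mm, and the bar of compound is in its place. Now above the start key, target (480, 398).

```bash
python3 -m inch '[[-0.8,4,0,0,0],[-1.6,8,0,0,0],[-2.4,12,0,0,0],[-3.1,16.4,0,0,0],[-3.1,16.4,-3,0,0],[-3.1,16.4,-6,0,0],[-3.1,16.4,-7.5,0,0],[-3.1,16.4,-7.5,0,0],[-3.1,16.4,-7.5,0,0],[-3.1,16.4,-7.5,0,0]]'
python3 - <<'E'
from h import *
c=cam('scene'); f=cv2.cvtColor(c['frame'],cv2.COLOR_RGB2BGR)[110:210,270:410]
cv2.imwrite('pics/s1.png',cv2.resize(f,None,fx=5,fy=5,interpolation=cv2.INTER_CUBIC))
E
```

```text
time_s: 9.5
position: [483.0, 397.4, 77.2]
tool_rot: [0.569, 0.42, -0.419, -0.569]
contact_force: [0.6, 0.4, 0.4]
width: 0.003
```

View pics/s1.png

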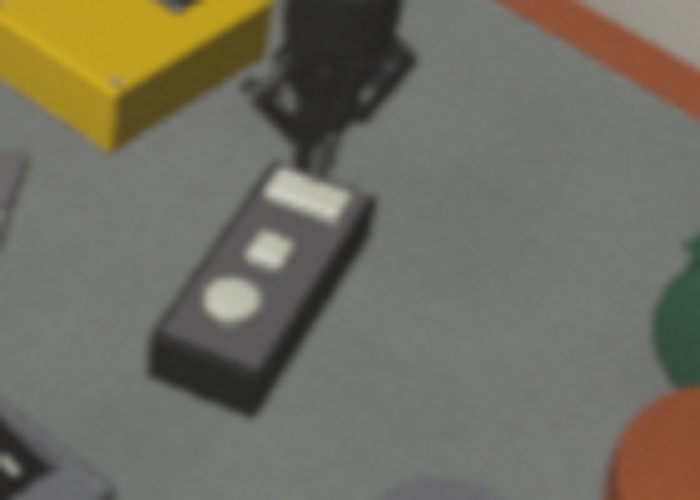

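The tip (312,172) is 19 mm above the key centre (308,195), which drops onto it. The key is alone under the tip, so I press.

```bash
python3 -m inch '[[-0.2,0,-0.5,0,0],[-0.2,0,-1,0,0],[-0.2,0,-1.5,0,0],[-0.2,0,-1.8,0,0],[-0.2,0,-2.1,0,0],[-0.2,0,-2.4,0,0],[-0.2,0,-2.6,0,0],[-0.2,0,-2.6,0,0]]'
```

```text
time_s: 10.35
position: [479.3, 397.3, 51.8]
tool_rot: [0.569, 0.42, -0.42, -0.569]
contact_force: [-4.6, -4.3, 19.2]
width: -0.002
```

```bash
python3 -m inch '[[0,0,0,0,0],[0,0,0,0,0]]'; python3 -m inch '[[0,0,1,0,0],[0,0,4,0,0],[0,0,8,0,0],[0,0,12,0,0],[-3,3,14,0,0],[-7,6,14,0,0],[-11,9,14,0,0],[-15,12,14,0,0],[-15,12,14,0,0],[-15,12,14,0,0],[-15,12,14,0,0]]'
python3 - <<'E'
from h import *
s=status.get_obs(); print(s['time_s'],s['contact_force'])
c=cam('scene'); W0=cloud(dict(np.load('top.npz')))
cv2.imwrite('pics/end.png',cv2.resize(c['frame'][...,::-1],(800,600)))
W=cloud(c); q=W.reshape(-1,3)
def med(x,y,r=6,z0=30):
    m=(np.hypot(q[:,0]-x,q[:,1]-y)<r)&(q[:,2]>z0); return np.median(q[m,2]).round(1) if m.any() else None
print('start',med(480.5,398.2),'jog',med(502,336.3),'stop',med(524,274),'latch',med(504,-272),med(530,-270),'rocker on',med(540,57.5),'off end',med(492,55))
m=(abs(q[:,2]-44)<4)&(q[:,1]>200)&(q[:,1]<470)&(q[:,0]>410)&(q[:,0]<600); print(cv2.minAreaRect(q[m][:,:2].astype(np.float32)))
E
```

```text
time_s: 10.55
position: [479.4, 397.3, 51.8]
tool_rot: [0.569, 0.42, -0.42, -0.569]
contact_force: [-5.5, -4.2, 20.3]
width: 0.005
time_s: 11.65
position: [330.3, 517.0, 189.6]
tool_rot: [0.569, 0.42, -0.42, -0.569]
contact_force: [0.3, 0.5, 1.0]
width: -0.002
11.65 [0.31541912 0.51906517 1.02191113]
start 58.6 jog 59.3 stop 66.8 latch 97.6 96.3 rocker on 73.9 off end 86.3
((505.192626953125, 334.0411376953125), (84.60797882080078, 215.54969787597656), 19.480493545532227)
```

View pics/end.png

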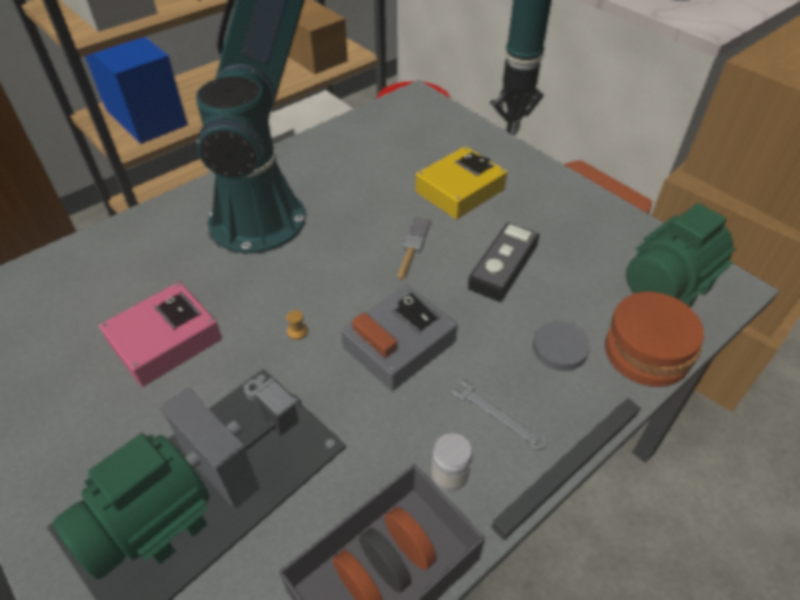

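In the final view the arm is clear at (515,110). The pendant (505,260) and all loose things are where they were in the first picture, and the latch and rocker are set. I hand the job in.

```bash
python3 -c "
from plant import ticket
print(ticket.finish_job())"
```

```text
the job is handed in; nothing more can be done
None
```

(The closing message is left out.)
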